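# Put the bench timer back in its holder and zero it

### The job

This batch of macaron shells is out early, so the bench timer is still part wound. Set the timer, upright, down into its square steel holder on the worktop without dropping it and let go of it; then take it by the knob on top and turn the knob anticlockwise all the way back to its zero stop. Leave the bowl, the mould and the jar where they stand.

Things in the scene. Friction and masses are not known exactly. Their poses are not given: they have to be found in the camera images.
- timer: Loose wind-up timer, 0.25 to 0.40 kg, upright: white plastic case 60 x 60 mm, 46 mm high, silver dial and black bar knob on top (77 mm overall; knob within 21 mm of the centre, so the case can be gripped across either pair of sides from above). Origin: centre of its underside, z up, x and y square to the sides. The wide black zero mark is at +x on the dial; thin ticks follow it clockwise.
- knob_grip (a point): Point on the knob's axis, 73 mm over the timer's underside, 4 mm below the knob's top: the height to grip. The knob is a bar 38 mm long, 12 mm thick, 51 to 77 mm over the timer's underside, on a round skirt of 20 mm radius just above the case. x runs along the bar to its pointer end, which has a white line; z up. Turns with the knob.
- timer_knob (a joint): Turn of the knob in the case, rad: 0 at the hard zero stop (pointer on the zero mark), growing clockwise seen from above, to 4.3. Starts at 1.8 to 2.6; usually needs more than one grasp. Steady friction of 0.05 N m, which may spin the timer if it stands loose but not in the holder; it stays where left. Zeroing is anticlockwise seen from above.
- holder: Bare steel holder fixed to the worktop: plate 96 x 96 x 4 mm with low walls round a square nest 65 mm inside. The timer stands in it on the plate, any of four ways round, with 2.5 mm play each side and about 0.09 rad of turn. The walls flare out at the top, ending 22 mm over the worktop: keep fingers that hold the case above it. Origin: centre of its underside, z up, x, y square to the walls.
- bowl: Small aluminium bowl, loose, 84 mm across, 45 mm high; origin at the centre of its underside. Leave it alone.
- mould: Aluminium baking cup, loose, 72 mm across, 55 mm high; origin at the centre of its underside. Leave it alone.
- jar: Jar with a white cap, loose, 64 mm across, 80 mm high; origin at the centre of its underside. Leave it alone.

How it is judged:
By the outcome, as a careful person would: the job done as asked, in the order asked, and still so for the second after the job is handed in, with the robot touching nothing.
It also fails if it takes over 64 s, if anything falls off the work surface, if the arm or the gripper's body presses on something with over 40 N, if the wrist force passes 120 N, or if a joint passes its speed limit or range.

### The arm

A 7-joint arm with a two-finger parallel gripper is mounted at the origin on the work surface. World frame = base frame: x ahead of the robot, y to its left, z up, the work surface at z = 0. Lengths are in m, angles in rad, forces in N, time in s.
With the tool pointing down it reaches from about 0.4 to 0.85 m from the base axis. Payload 4.5 kg.
Tool frame: the origin (TCP) lies at the very end of the fingers, on their centre line; the grasp point (between the pads) lies 19 mm behind it; z points along the fingers, y is the line along which they close (so a half turn about z gives the same grasp; the last joint's range is limited). The gripper opens to 88 mm and grips with 3 to 60 N. Pads are 18 mm wide; open, the fingers measure 123 mm over their backs; the gripper's body (75 mm by 187 mm) begins 45 mm behind the grasp point.
Start: joints at [1.224, 0.689, -0.195, 1.565, 0.157, 0.902, -0.215], TCP at [0.232, -0.58, 0.201] pointing down, gripper open.
Joint ranges: [-3.01, 3.01], [-0.46, 2.08], [-1.47, 1.51], [0.13, 2.56], [-1, 4.14], [0.04, 2.09], [-2.66, 2.66]. Speed limits (rad/s): [2.57, 2.57, 3.14, 3.14, 3.14, 3.14, 3.14].

### API

Orientations are given as a unit quaternion [x, y, z, w].
In Python, from plant import r, eyes, nets gives the robot as it stands.
- The arm moves only by the shell command python3 -m pendant 'ROWS' [FORCE]. ROWS is JSON, a list of rows, each an object of numbers: "claw": the opening, from 0 (shut) to 1 (fully open); "dx", "dy", "dz": the shift along the world's x, y, z in mm; "twist": the turn about the world's z in rad. In form: [{"claw": .., "dx": .., "dy": .., "dz": .., "twist": ..}, ...]. A call has 1 to 8 rows; each row is the pose to reach, as a shift and turn from the pose commanded when the call began; what a row does not reach only later rows make up. A row lasts 1/10 s, in which the tool goes at most 50 mm and 8.59 degrees, less where a joint would pass 70% of its speed; a pose out of reach is approached as far as the arm can. A call with a gripper value outside its range is refused whole. The fingers move at their own pace and stop on an object; FORCE is the grip in N (left out, the last holds). Time passes only in rows, so rows that repeat a pose let the fingers close. It gives the time, the measured TCP pose, the force, the opening and the grip force at its end, in the units of the state.
- r.get_state(): the state, without advancing time (a new reading comes with each control period).
- eyes.snapshot(name): name is "scene" or "top" or "wrist"; returns (picture, depth): 480x640x3 uint8, blue, green, red; 480x640 float32, m along the optical axis (not along the pixel's ray), 0 where there is no reading.
- eyes.camera_info(name): a dict with "K" (3x3 intrinsics, pixels), "world_to_cam" (4x4, takes a point from world to camera coordinates); the wrist camera has in their place "T_tool_cam" (4x4, takes a point from camera to tool coordinates, whose origin is the TCP and whose axes are the flange's). Camera axes: x right, y down, z forward; pixel columns grow to the right and rows downward; lengths in m; the calibration is good to about 2 mm. A picture is of the moment at which its call begins: read the wrist's pose just before it. camera_info takes no time and is no camera call.
- r.finish_job(): hands the job in; it is judged then, once.
Trained networks look in the newest picture that a camera, given by its name, has taken for a name from the list of things; names that differ only in an ending like _2 or _b are one class to them, and where a whole thing is asked for, a point or a joint stands for the part that bears it (a point fixed in the world has none). Each returns a list of dicts, best first, with "confidence" (0 to 1); they miss things now and then, are a little off and sometimes report something else, mostly with a low value. They report only what shows in the picture. A call takes as long as a camera call.
- nets.spot_in(camera, query): "box" ([left, top, width, height] as shares, 0 to 1, of the picture: columns of its width, rows of its height, round what is visible of it).
- nets.place_of(camera, query): "position" ([column, row] as shares, 0 to 1, of the picture: columns of its width, rows of its height: a listed point, or the origin of a listed thing).
The state is a dict: "clock": time; "q": joint angles; "qd": joint speeds; "joint_torque": joint torques, N m; "tool_pos": TCP position; "eef_rot": TCP orientation; "contact_force": force on the tool from outside, world axes, zero at the start; "moment": the same for the moment, N m; "opening": opening from 0.0 (shut) to 1.0 (fully open); "finger_force": force on a finger pad.
Only numpy, scipy, OpenCV 4.12 (cv2) and the standard library are available. Lean on these libraries where they do the work, as an engineer would, in place of code of your own. Each camera call takes 0.05 s, during which the arm holds its last target. There are 200 camera calls.

## Working session

There is one attempt and no reset: what is moved stays moved. The work goes in short steps, Python scripts to look and compute and a shell command to move; the robot and the scene stay as the last step left them, time stands still between calls to the robot, and variables do not carry over. Pictures are saved under pics/ and viewed, at most 10 in all, crops included, and the job is handed in when it is done.

```bash
mkdir -p pics; ls; cat > h.py <<'E'
import numpy as np,cv2
from scipy.spatial.transform import Rotation as R
from plant import r,eyes,nets
def cam(n):
    c=eyes.camera_info(n);K=np.array(c["K"])
    if n=="wrist":
        s=r.get_state();T=np.eye(4);T[:3,:3]=R.from_quat(s["eef_rot"]).as_matrix();T[:3,3]=s["tool_pos"]
        return K,T@np.array(c["T_tool_cam"])
    return K,np.linalg.inv(np.array(c["world_to_cam"]))
def at_z(K,T,u,v,z):
    d=T[:3,:3]@np.linalg.inv(K)@[u,v,1];return T[:3,3]+d*(z-T[2,3])/d[2]
def cloud(K,T,D):
    v,u=np.indices(D.shape);P=np.stack([(u-K[0,2])*D/K[0,0],(v-K[1,2])*D/K[1,1],D],-1)
    return P@T[:3,:3].T+T[:3,3]
E
python3 - <<'E'
from h import *
s=r.get_state();print(s)
K,T=cam("top");im,D=eyes.snapshot("top");cv2.imwrite("pics/top.png",im)
print(K,T)
for q,z in [("timer",0),("knob_grip",.073),("holder",0),("bowl",0),("mould",0),("jar",0)]:
    for d in nets.place_of("top",q)[:2]:
        u,v=np.array(d["position"])*[640,480];print(q,d["confidence"],u,v,at_z(K,T,u,v,z).round(3))
E
```

```text
pics
{'clock': 0.0, 'q': array([ 1.22383412,  0.68999309, -0.19448367,  1.56630887,  0.15729261,
        0.90250217, -0.21510964]), 'qd': array([ 5.53971039e-05,  5.97928074e-05, -1.04986689e-04,  6.40737230e-05,
        1.04974443e-03,  5.93413420e-04, -8.62649367e-04]), 'joint_torque': array([ 1.28422871e-04, -5.27558327e+01, -1.26662616e+00, -1.53430992e+01,
       -5.25383418e-02,  6.69159766e-03,  1.72792934e-04]), 'tool_pos': array([ 0.23194833, -0.57962765,  0.20051301]), 'eef_rot': array([ 9.81927763e-01,  1.89253897e-01, -2.42589326e-04, -8.78545770e-04]), 'contact_force': array([ 0.14158968,  0.46670361, -0.7224852 ]), 'moment': array([ 0.04026048,  0.05306961, -0.01090853]), 'finger_force': 0.0, 'opening': 1.0018382991792327}
[[478.12153716   0.         319.57484162]
 [  0.         478.12153716 239.03587841]
 [  0.           0.           1.        ]] [[-0.01645313 -0.99741801  0.06990422  0.47414716]
 [-0.99984918  0.01602384 -0.00669739  0.00597733]
 [ 0.00555997 -0.07000387 -0.99753122  1.13457473]
 [ 0.          0.          0.          1.        ]]
timer 0.78 401.79200000000003 246.72 [ 0.532 -0.197  0.   ]
knob_grip 0.59 409.728 245.904 [ 0.53  -0.202  0.073]
holder 0.82 244.608 239.52 [0.555 0.177 0.   ]
bowl 0.65 317.888 231.408 [0.572 0.002 0.   ]
mould 0.75 139.072 258.096 [0.515 0.426 0.   ]
jar 0.89 491.584 244.992 [ 0.533 -0.411  0.   ]
jar 0.35 401.79200000000003 248.39999999999998 [ 0.528 -0.197  0.   ]
```

View pics/top.png

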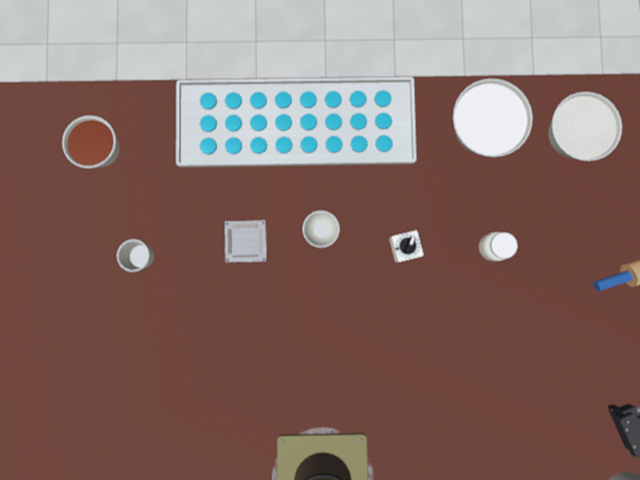

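The top view shows the timer near (405,246), turned about 15°, with its pointer to the upper right. The holder is at (245,241), nearly square, and the bowl stands between them at (321,229). I'll move over the timer.

```bash
python3 -m pendant '[{"dx":35,"dy":45,"dz":20},{"dx":70,"dy":90,"dz":30},{"dx":105,"dy":135,"dz":40},{"dx":140,"dy":180,"dz":50},{"dx":175,"dy":225,"dz":60},{"dx":205,"dy":265,"dz":60},{"dx":235,"dy":300,"dz":60},{"dx":260,"dy":335,"dz":60}]'
python3 -m pendant '[{"dx":20,"dy":20},{"dx":40,"dy":40},{"dx":40,"dy":40},{"dx":40,"dy":40},{"dx":40,"dy":40}]'
python3 - <<'E'
from h import *
print(np.array(eyes.camera_info("wrist")["T_tool_cam"]).round(3))
K,T=cam("wrist");im,D=eyes.snapshot("wrist");cv2.imwrite("pics/w1.png",im);np.save("w1.npy",D)
for q,z in [("timer",0),("knob_grip",.073)]:
    for d in nets.place_of("wrist",q)[:2]:
        u,v=np.array(d["position"])*[640,480];print(q,d["confidence"],u,v,at_z(K,T,u,v,z).round(3))
P=cloud(K,T,D);m=(D>0)&(P[...,2]>.036)&(P[...,2]<.052)&(np.hypot(P[...,0]-.532,P[...,1]+.197)<.07)
p=P[m];print(len(p),cv2.minAreaRect(p[:,:2].astype(np.float32)*1000),np.median(p[:,2]))
m=(D>0)&(P[...,2]>.068)&(P[...,2]<.085)&(np.hypot(P[...,0]-.532,P[...,1]+.197)<.06)
p=P[m];print(len(p),cv2.minAreaRect(p[:,:2].astype(np.float32)*1000),np.median(p[:,2]))
E
```

```text
[[-0.001 -0.96  -0.28   0.072]
 [ 1.    -0.    -0.001 -0.   ]
 [ 0.001 -0.28   0.96  -0.184]
 [ 0.     0.     0.     1.   ]]
0 ((0.0, 0.0), (0.0, 0.0), 0.0) nan
0 ((0.0, 0.0), (0.0, 0.0), 0.0) nanvalidation failed for argument at $[0]...
validation failed for argument at $[0]...
  return _methods._mean(a, axis=axis, dtype=dtype,
  ret = ret.dtype.type(ret / rcount)
```

View pics/w1.png

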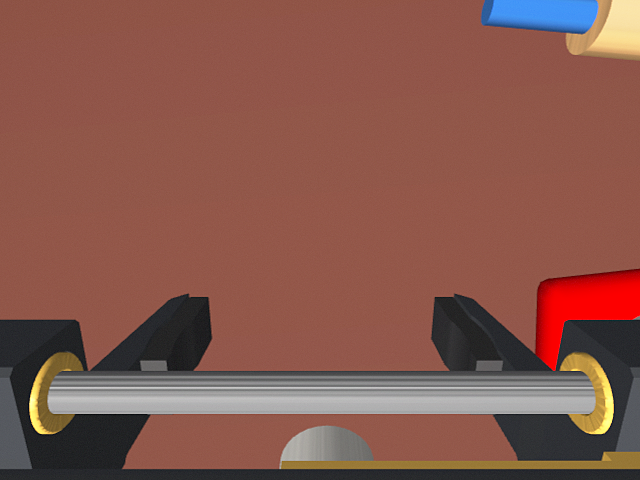

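The arm hasn't moved: the rows were refused, probably because every key is required. This view shows only bare worktop and the fingers, so I'll resend full rows.

```bash
python3 -m pendant '[{"claw":1,"dx":35,"dy":45,"dz":20,"twist":0},{"claw":1,"dx":70,"dy":90,"dz":30,"twist":0},{"claw":1,"dx":105,"dy":135,"dz":40,"twist":0},{"claw":1,"dx":140,"dy":180,"dz":50,"twist":0},{"claw":1,"dx":175,"dy":225,"dz":60,"twist":0},{"claw":1,"dx":205,"dy":265,"dz":60,"twist":0},{"claw":1,"dx":235,"dy":300,"dz":60,"twist":0},{"claw":1,"dx":260,"dy":335,"dz":60,"twist":0}]'
python3 -m pendant '[{"claw":1,"dx":20,"dy":20,"dz":0,"twist":0},{"claw":1,"dx":40,"dy":45,"dz":0,"twist":0},{"claw":1,"dx":40,"dy":45,"dz":0,"twist":0},{"claw":1,"dx":40,"dy":45,"dz":0,"twist":0}]'
cat > look.py <<'E'
import sys
from h import *
name,cx,cy=sys.argv[1],float(sys.argv[2]),float(sys.argv[3]); h0=float(sys.argv[4])
K,T=cam("wrist");im,D=eyes.snapshot("wrist");cv2.imwrite(f"pics/{name}.png",im);np.save(name+".npy",D);np.save(name+"_T.npy",T)
s=r.get_state();x=R.from_quat(s["eef_rot"]).as_matrix();print("tcp",s["tool_pos"].round(4),"yaw",np.arctan2(x[1,0],x[0,0]).round(4),"t",s["clock"])
for q,z in [("timer",h0),("knob_grip",.073+h0),("holder",0)]:
    for d in nets.place_of("wrist",q)[:1]:
        u,v=np.array(d["position"])*[640,480];print(q,d["confidence"],u,v,at_z(K,T,u,v,z).round(4))
P=cloud(K,T,D)
for a,b in [(.038,.049),(.068,.083)]:
    m=(D>0)&(P[...,2]>a+h0)&(P[...,2]<b+h0)&(np.hypot(P[...,0]-cx,P[...,1]-cy)<.055)
    p=P[m]
    if len(p)>5: print(len(p),cv2.minAreaRect(p[:,:2].astype(np.float32)*1000),np.median(p[:,2]))
E
python3 look.py w2 .53 -.2 0
```

```text
clock: 1.3
tool_pos: [0.4753, -0.268, 0.2614]
eef_rot: [0.982, 0.189, 0.001, 0.0]
contact_force: [1.0, -0.7, -0.3]
opening: 0.998
finger_force: 0.0
clock: 1.7
tool_pos: [0.5141, -0.224, 0.2608]
eef_rot: [0.982, 0.19, -0.0, 0.0]
contact_force: [-0.7, -0.7, -0.8]
opening: 0.996
finger_force: 0.0
tcp [ 0.5134 -0.2252  0.2607] yaw 0.3803 t 1.75
timer 0.79 308.608 173.51999999999998 [ 0.5319 -0.2014  0.    ]
knob_grip 0.84 309.312 184.176 [ 0.5312 -0.2047  0.073 ]
2365 ((531.43359375, -202.29701232910156), (60.0231819152832, 60.03712844848633), 13.076472282409668) 0.046432385070728444
573 ((531.9519653320312, -202.23313903808594), (11.864348411560059, 38.314247131347656), 66.72950744628906) 0.07710185366575445
```

View pics/w2.png

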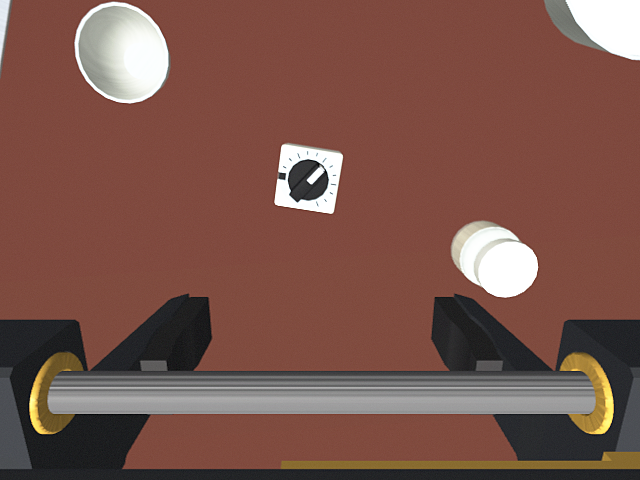

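The timer's centre is (0.5315, -0.2023) and its case is 60 mm square, turned 13.08°, with its top at 46 mm. The zero mark is at (282,176), so its bearing is 103°, and the pointer bearing is -23°. That puts the knob at about 2.2 rad. Now I'll go down over it.

```bash
python3 -m pendant '[{"claw":1,"dx":18,"dy":23,"dz":-20,"twist":-0.152},{"claw":1,"dx":18,"dy":23,"dz":-65,"twist":-0.152},{"claw":1,"dx":18,"dy":23,"dz":-110,"twist":-0.152},{"claw":1,"dx":18,"dy":23,"dz":-150,"twist":-0.152},{"claw":1,"dx":18,"dy":23,"dz":-150,"twist":-0.152},{"claw":1,"dx":18,"dy":23,"dz":-150,"twist":-0.152}]'
python3 -c "
from h import *
s=r.get_state();x=R.from_quat(s['eef_rot']).as_matrix();print(s['tool_pos'].round(4),np.degrees(np.arctan2(x[1,0],x[0,0])),x[:,2].round(4))"
```

```text
clock: 2.5
tool_pos: [0.5318, -0.2023, 0.1113]
eef_rot: [0.994, 0.114, -0.0, 0.0]
contact_force: [0.2, -0.3, 0.3]
opening: 0.996
finger_force: 0.0
[ 0.5318 -0.2023  0.1113] 13.038519361146069 [-5.e-04 -2.e-04 -1.e+00]
```

```bash
python3 -m pendant '[{"claw":1,"dx":0,"dy":0,"dz":-30,"twist":0},{"claw":1,"dx":0,"dy":0,"dz":-60,"twist":0},{"claw":1,"dx":0,"dy":0,"dz":-87,"twist":0},{"claw":1,"dx":0,"dy":0,"dz":-87,"twist":0},{"claw":0.6,"dx":0,"dy":0,"dz":-87,"twist":0},{"claw":0.5,"dx":0,"dy":0,"dz":-87,"twist":0},{"claw":0.5,"dx":0,"dy":0,"dz":-87,"twist":0},{"claw":0.5,"dx":0,"dy":0,"dz":-87,"twist":0}]' 35
python3 -m pendant '[{"claw":0.5,"dx":0,"dy":0,"dz":0,"twist":0},{"claw":0.5,"dx":0,"dy":0,"dz":0,"twist":0},{"claw":0.5,"dx":0,"dy":0,"dz":10,"twist":0},{"claw":0.5,"dx":0,"dy":0,"dz":30,"twist":0},{"claw":0.5,"dx":0,"dy":0,"dz":30,"twist":0}]'
```

```text
clock: 3.3
tool_pos: [0.5328, -0.2018, 0.0251]
eef_rot: [0.993, 0.114, 0.001, 0.0]
contact_force: [0.5, 0.6, 0.9]
opening: 0.662
finger_force: 0.0
clock: 3.8
tool_pos: [0.5337, -0.2021, 0.0561]
eef_rot: [0.993, 0.114, 0.002, 0.001]
contact_force: [0.4, -0.5, 0.3]
opening: 0.502
finger_force: 0.0
```

The fingers closed to 0.5 with no force, so something is off. I'll look.

```bash
python3 look.py w3 .53 -.2 0; python3 look.py w3b .53 -.2 0.03 | tail -2
```

```text
tcp [ 0.5331 -0.2019  0.0551] yaw 0.2286 t 3.85
timer 0.72 323.328 253.67999999999998 [ 0.5315 -0.2034  0.    ]
knob_grip 0.96 321.984 304.704 [ 0.5298 -0.2027  0.073 ]
7664 ((531.626708984375, -202.14303588867188), (59.90871047973633, 60.10386276245117), 13.008886337280273) 0.04639455289678186
2561 ((531.6810302734375, -202.34742736816406), (12.718859672546387, 38.86251449584961), 67.54459381103516) 0.07698798937439891
2661 ((531.8932495117188, -202.2616729736328), (12.413837432861328, 38.754581451416016), 67.4007797241211) 0.07696836323045025
2363 ((532.2574462890625, -200.77255249023438), (20.67391586303711, 73.60183715820312), 13.067598342895508) 0.1067977184255264
```

View pics/w3.png

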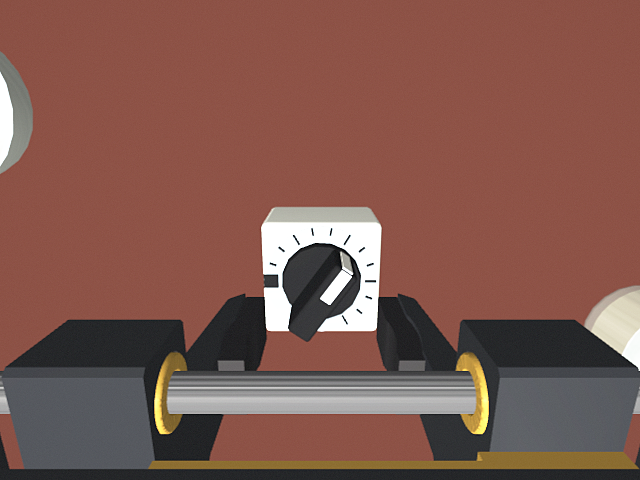

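The timer hasn't moved and still stands at 13° on the worktop, while the fingers are above its case. They probably hadn't built up force before the lift. I'll regrip with the claw at 0 and check the force before lifting.

```bash
python3 -m pendant '[{"claw":1,"dx":-1,"dy":0,"dz":5,"twist":0},{"claw":1,"dx":-1,"dy":0,"dz":5,"twist":0},{"claw":1,"dx":-1,"dy":0,"dz":5,"twist":0},{"claw":1,"dx":-1,"dy":0,"dz":5,"twist":0},{"claw":1,"dx":-1,"dy":0,"dz":5,"twist":0}]' 40
python3 -m pendant '[{"claw":1,"dx":0,"dy":0,"dz":-20,"twist":0},{"claw":1,"dx":0,"dy":0,"dz":-36,"twist":0},{"claw":1,"dx":0,"dy":0,"dz":-36,"twist":0},{"claw":0,"dx":0,"dy":0,"dz":-36,"twist":0},{"claw":0,"dx":0,"dy":0,"dz":-36,"twist":0},{"claw":0,"dx":0,"dy":0,"dz":-36,"twist":0},{"claw":0,"dx":0,"dy":0,"dz":-36,"twist":0},{"claw":0,"dx":0,"dy":0,"dz":-36,"twist":0}]'
python3 -m pendant '[{"claw":0,"dx":0,"dy":0,"dz":0,"twist":0},{"claw":0,"dx":0,"dy":0,"dz":0,"twist":0}]'
```

```text
clock: 4.7
tool_pos: [0.5309, -0.2014, 0.0588]
eef_rot: [0.993, 0.114, -0.0, 0.0]
contact_force: [-0.1, -0.6, -0.7]
opening: 0.929
finger_force: 0.0
clock: 5.5
tool_pos: [0.5312, -0.2016, 0.0232]
eef_rot: [0.993, 0.114, 0.0, 0.0]
contact_force: [0.3, -0.2, 0.2]
opening: 0.566
finger_force: 0.0
clock: 5.7
tool_pos: [0.531, -0.2015, 0.0229]
eef_rot: [0.993, 0.114, 0.0, 0.0]
contact_force: [0.9, -0.1, 0.7]
opening: 0.388
finger_force: 0.0
```

```bash
python3 look.py w4 .53 -.2 0; python3 -c "
from h import *
im,D=eyes.snapshot('scene');cv2.imwrite('pics/s1.png',im)
s=r.get_state();print(s['opening'],s['finger_force'])
a=cv2.imread('pics/w4.png')[200:480];K,T=cam('scene');p=np.linalg.inv(T)@[.5315,-.2,.05,1];u=K@p[:3]/p[2];print(u)
x,y=int(u[0]),int(u[1]);c=cv2.resize(im[max(0,y-60):y+60,max(0,x-80):x+80],(480,360));cv2.imwrite('pics/c4.png',np.vstack([cv2.resize(a,(480,210)),c[:360,:480]]))"
```

```text
tcp [ 0.5309 -0.2015  0.0228] yaw 0.2288 t 5.75
timer 0.64 324.992 267.31199999999995 [ 0.5313 -0.2029  0.    ]
knob_grip 0.73 324.416 336.384 [ 0.5297 -0.2024  0.073 ]
7835 ((531.904296875, -202.06817626953125), (59.56895446777344, 60.29786682128906), 12.9799222946167) 0.04635671766871102
5948 ((533.3934326171875, -201.8917694091797), (29.981931686401367, 62.741085052490234), 24.8809814453125) 0.07695548237361977
0.16058785123021815 3.9409193373285234
[234.3926458  278.55212012   1.        ]
```

View pics/c4.png

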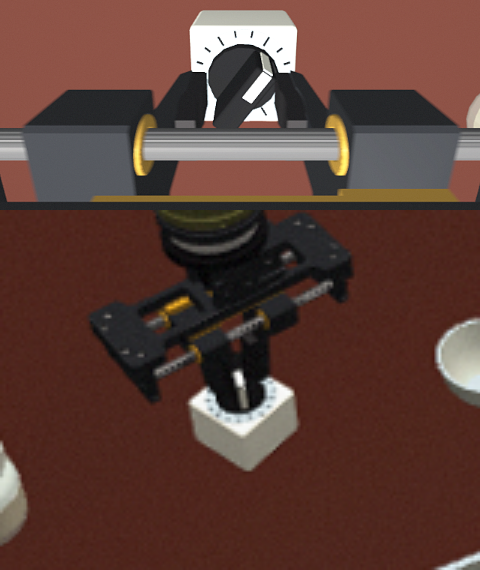

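The scene view shows the fingertips above the dial and closing on the knob, not beside the case. The true fingertips therefore sit higher than the reported TCP, so I'll measure them.

```bash
python3 -c "
from h import *
s=r.get_state();print(s['opening'],s['finger_force'],s['contact_force'],s['tool_pos'])
K,T=cam('scene');im,D=eyes.snapshot('scene');P=cloud(K,T,D)
dark=(im.max(2)<70)&(D>0)&(np.hypot(P[...,0]-.531,P[...,1]+.2015)<.06)&(P[...,2]>.03)
print('scene',np.histogram(P[dark][:,2],np.arange(.03,.14,.005)))
# lateral extents in tool y per height
ty=np.array([np.sin(.2288),-np.cos(.2288)]);tx=np.array([np.cos(.2288),np.sin(.2288)])
for z in np.arange(.045,.11,.006):
    p=P[dark&(abs(P[...,2]-z)<.003)][:,:2]-[.5309,-.2015]
    if len(p): print(z.round(3),len(p),(p@ty).min().round(3),(p@ty).max().round(3),(p@tx).min().round(3),(p@tx).max().round(3))
K,T=cam('wrist');im,D=eyes.snapshot('wrist');P=cloud(K,T,D)
dark=(im.max(2)<70)&(D>0)&(np.hypot(P[...,0]-.531,P[...,1]+.2015)<.08)&(P[...,2]>.03)
for z in np.arange(.045,.11,.006):
    p=P[dark&(abs(P[...,2]-z)<.003)][:,:2]-[.5309,-.2015]
    if len(p): print('w',z.round(3),len(p),(p@ty).min().round(3),(p@ty).max().round(3),(p@tx).min().round(3),(p@tx).max().round(3))
"
```

```text
0.16058785123021815 3.9409193373285234 [ 0.09597154  0.41298059 -0.08390159] [ 0.53096211 -0.20154556  0.02280389]
scene (array([ 0,  0,  0,  7, 48, 10, 13, 18, 30, 42, 39, 22, 25, 24, 19, 22,  7,
        5,  5,  7, 30, 66]), array([0.03 , 0.035, 0.04 , 0.045, 0.05 , 0.055, 0.06 , 0.065, 0.07 ,
       0.075, 0.08 , 0.085, 0.09 , 0.095, 0.1  , 0.105, 0.11 , 0.115,
       0.12 , 0.125, 0.13 , 0.135, 0.14 ]))
0.045 1 0.011 0.011 0.014 0.014
0.051 44 -0.017 0.019 -0.008 0.022
0.057 20 -0.016 0.018 0.002 0.023
0.063 15 -0.015 0.019 -0.004 0.022
0.069 30 -0.02 0.021 -0.007 0.022
0.075 39 -0.02 0.022 -0.009 0.021
0.081 53 -0.02 0.022 -0.011 0.023
0.087 27 -0.021 0.023 -0.008 0.012
0.093 29 -0.021 0.023 -0.009 0.014
0.099 27 -0.022 0.024 -0.004 0.014
0.105 28 -0.022 0.024 0.0 0.013
w 0.045 187 -0.028 0.027 -0.007 0.028
w 0.051 1589 -0.026 0.025 -0.001 0.028
w 0.057 89 -0.014 0.013 0.008 0.02
w 0.063 422 -0.019 0.018 0.008 0.02
w 0.069 594 -0.02 0.019 0.008 0.02
w 0.075 2514 -0.021 0.019 -0.013 0.02
w 0.081 1156 -0.021 0.02 -0.012 0.02
w 0.087 828 -0.021 0.02 -0.008 0.011
w 0.093 752 -0.02 0.019 0.007 0.011
w 0.099 813 -0.019 0.018 0.008 0.011
w 0.105 705 -0.018 0.017 -0.01 0.012
```

The fingertips seem to end about 38 mm above the reported TCP z. I'll open, rise clear and measure the tips accurately.

```bash
python3 -m pendant '[{"claw":1,"dx":0,"dy":0,"dz":0,"twist":0},{"claw":1,"dx":0,"dy":0,"dz":0,"twist":0},{"claw":1,"dx":0,"dy":0,"dz":0,"twist":0},{"claw":1,"dx":0,"dy":0,"dz":0,"twist":0},{"claw":1,"dx":0,"dy":0,"dz":20,"twist":0},{"claw":1,"dx":0,"dy":0,"dz":60,"twist":0},{"claw":1,"dx":0,"dy":0,"dz":60,"twist":0},{"claw":1,"dx":0,"dy":0,"dz":60,"twist":0}]'
python3 -c "
from h import *
s=r.get_state();print(s['opening'],s['tool_pos'],s['clock'])
t=s['tool_pos']
ty=np.array([np.sin(.2288),-np.cos(.2288)]);tx=np.array([np.cos(.2288),np.sin(.2288)])
for c in ('scene','wrist'):
    K,T=cam(c);im,D=eyes.snapshot(c);P=cloud(K,T,D);Q=P[...,:2]-t[:2];y=Q@ty;x=Q@tx
    for sg in (1,-1):
        m=(D>0)&(y*sg>.036)&(y*sg<.075)&(abs(x)<.02)&(P[...,2]>.05)&(P[...,2]<.16)
        z=np.sort(P[m][:,2]);print(c,sg,len(z),z[:3],np.percentile(z,[2,5]))
        k=m&(P[...,2]<z[0]+.02);print(' y',np.percentile(y[k],[2,98]),'x',np.percentile(x[k],[2,98]))
"; python3 look.py w5 .5315 -.202 0
```

```text
clock: 6.85
tool_pos: [0.5315, -0.2017, 0.0836]
eef_rot: [0.993, 0.114, 0.001, 0.0]
contact_force: [-0.2, -0.6, -0.4]
opening: 0.839
finger_force: 0.0
0.8386032717434418 [ 0.53151645 -0.20170258  0.08357916] 6.85
scene 1 93 [0.1217654  0.12444606 0.1250527 ] [0.12495563 0.1261167 ]
 y [0.03672409 0.05159982] x [-0.00621986  0.01290069]
scene -1 117 [0.12006413 0.12118389 0.12187359] [0.12221742 0.1247926 ]
 y [-0.0505197  -0.03668733] x [-0.00711041  0.01178972]
wrist 1 3884 [0.11904223 0.11906604 0.11915171] [0.12141751 0.12321005]
 y [0.03761857 0.05098101] x [-0.00921542  0.00987255]
wrist -1 3882 [0.11929908 0.1194238  0.11947663] [0.12152576 0.12345819]
 y [-0.05280095 -0.03937677] x [-0.00924487  0.00990953]
tcp [ 0.53   -0.2012  0.0818] yaw 0.2289 t 7.0
timer 0.61 322.88 236.112 [ 0.5319 -0.2014  0.    ]
knob_grip 0.64 324.096 274.416 [ 0.5314 -0.2019  0.073 ]
6309 ((531.1426391601562, -200.82113647460938), (60.264251708984375, 60.23149871826172), 48.75935745239258) 0.0464062260996464
1785 ((531.546630859375, -201.00083923339844), (38.88573455810547, 11.612336158752441), 12.999499320983887) 0.077118738555049
```

The true tips are about 36.5 mm above the reported z on both cameras. Touching the knob spun the loose timer with it: the case is now at 48.8° and the knob bar at 13°, so the knob reading is unchanged. I'll re-align and grip at the corrected height.

```bash
python3 -m pendant '[{"claw":1,"dx":1,"dy":0.5,"dz":0,"twist":0.14},{"claw":1,"dx":1,"dy":0.5,"dz":0,"twist":0.28},{"claw":1,"dx":1,"dy":0.5,"dz":0,"twist":0.42},{"claw":1,"dx":1,"dy":0.5,"dz":0,"twist":0.56},{"claw":1,"dx":1,"dy":0.5,"dz":0,"twist":0.622},{"claw":1,"dx":1,"dy":0.5,"dz":-20,"twist":0.622},{"claw":1,"dx":1,"dy":0.5,"dz":-30,"twist":0.622},{"claw":1,"dx":1,"dy":0.5,"dz":-30,"twist":0.622}]'
python3 look.py w6 .5315 -.202 0;  python3 -c "
from h import *
s=r.get_state();print(s['q'].round(3),s['opening'])"
```

```text
clock: 7.95
tool_pos: [0.5304, -0.2005, 0.0511]
eef_rot: [0.911, 0.413, -0.002, -0.001]
contact_force: [0.2, -0.1, -0.1]
opening: 1.0
finger_force: 0.0
tcp [ 0.5311 -0.2007  0.0519] yaw 0.8509 t 8.0
timer 0.62 326.27200000000005 253.2 [ 0.5319 -0.2024  0.    ]
knob_grip 0.84 325.504 301.824 [ 0.5316 -0.2013  0.073 ]
8153 ((531.5503540039062, -200.49618530273438), (59.956451416015625, 60.1378173828125), 48.497047424316406) 0.04635947045052591
2717 ((531.67431640625, -200.63729858398438), (38.857818603515625, 12.524958610534668), 12.843782424926758) 0.0769256511134204
[ 0.428  0.838 -0.254  1.85   0.398  0.502 -0.816] 1.001525381937204
```

```bash
python3 -m pendant '[{"claw":1,"dx":0.5,"dy":0,"dz":-20,"twist":0},{"claw":1,"dx":0.5,"dy":0,"dz":-45,"twist":0},{"claw":1,"dx":0.5,"dy":0,"dz":-64,"twist":0},{"claw":1,"dx":0.5,"dy":0,"dz":-64,"twist":0},{"claw":0,"dx":0.5,"dy":0,"dz":-64,"twist":0},{"claw":0,"dx":0.5,"dy":0,"dz":-64,"twist":0},{"claw":0,"dx":0.5,"dy":0,"dz":-64,"twist":0},{"claw":0,"dx":0.5,"dy":0,"dz":-64,"twist":0}]' 35
python3 -m pendant '[{"claw":0,"dx":0,"dy":0,"dz":0,"twist":0},{"claw":0,"dx":0,"dy":0,"dz":0,"twist":0},{"claw":0,"dx":0,"dy":0,"dz":0,"twist":0},{"claw":0,"dx":0,"dy":0,"dz":0,"twist":0}]'
```

```text
clock: 8.95
tool_pos: [0.5328, -0.2011, -0.0103]
eef_rot: [0.911, 0.413, 0.0, 0.0]
contact_force: [0.1, -1.0, 5.5]
opening: 0.676
finger_force: 35.0
clock: 9.35
tool_pos: [0.5328, -0.2011, -0.0103]
eef_rot: [0.911, 0.413, 0.0, 0.0]
contact_force: [-0.6, 0.9, 6.2]
opening: 0.678
finger_force: 35.0
```

Gripped: 60 mm wide at 35 N. I'll lift it and carry it over the bowl to a spot just short of the holder for a closer look.

```bash
python3 -m pendant '[{"claw":0,"dx":0,"dy":0,"dz":10,"twist":0},{"claw":0,"dx":0,"dy":0,"dz":40,"twist":0},{"claw":0,"dx":0,"dy":0,"dz":80,"twist":-0.1},{"claw":0,"dx":0,"dy":0,"dz":120,"twist":-0.22},{"claw":0,"dx":-10,"dy":30,"dz":130,"twist":-0.34},{"claw":0,"dx":-20,"dy":70,"dz":130,"twist":-0.46},{"claw":0,"dx":-30,"dy":110,"dz":130,"twist":-0.58},{"claw":0,"dx":-40,"dy":150,"dz":130,"twist":-0.7}]'
python3 -m pendant '[{"claw":0,"dx":-10,"dy":40,"dz":0,"twist":-0.12},{"claw":0,"dx":-20,"dy":85,"dz":0,"twist":-0.15},{"claw":0,"dx":-30,"dy":130,"dz":0,"twist":-0.15},{"claw":0,"dx":-35,"dy":175,"dz":0,"twist":-0.15},{"claw":0,"dx":-40,"dy":210,"dz":0,"twist":-0.15},{"claw":0,"dx":-40,"dy":228,"dz":0,"twist":-0.15},{"claw":0,"dx":-40,"dy":228,"dz":0,"twist":-0.15}]'
python3 look.py w7 .45 .177 .11;  python3 -c "
from h import *
s=r.get_state();print(s['q'].round(3),s['opening'],s['finger_force'])
D=np.load('w7.npy');T=np.load('w7_T.npy');K,_=cam('wrist');P=cloud(K,T,D)
for a,b in[(.002,.009),(.016,.026)]:
    m=(D>0)&(P[...,2]>a)&(P[...,2]<b)&(abs(P[...,0]-.555)<.075)&(abs(P[...,1]-.177)<.075);p=P[m];print(len(p),cv2.minAreaRect(p[:,:2].astype(np.float32)*1000),np.percentile(p[:,2],[10,50,90]))"
```

```text
clock: 10.15
tool_pos: [0.4918, -0.0497, 0.1194]
eef_rot: [0.997, 0.072, 0.0, -0.0]
contact_force: [-0.1, 0.6, -3.1]
opening: 0.681
finger_force: 35.0
clock: 10.85
tool_pos: [0.4519, 0.1812, 0.1191]
eef_rot: [1.0, 0.004, 0.0, -0.001]
contact_force: [0.5, -1.3, -3.0]
opening: 0.678
finger_force: 35.0
tcp [0.4521 0.1783 0.119 ] yaw 0.004 t 10.9
timer 0.55 322.88 293.376 [0.4425 0.1809 0.11  ]
knob_grip 0.48 597.632 54.384 [0.5434 0.1076 0.183 ]
holder 0.59 333.312 89.376 [0.55   0.1744 0.    ]
1270 ((470.5545959472656, 181.74517822265625), (21.148893356323242, 78.7984390258789), 0.53253173828125) 0.15425455202543512
7959 ((460.3897399902344, 181.41378784179688), (35.34907531738281, 92.03592681884766), 0.6629334092140198) 0.18117464797147748
[-0.494  0.65   0.047  2.067 -0.066  0.427 -1.969] 0.6773817398151509 34.99970546923578
15246 ((543.7215576171875, 177.20556640625), (149.2684326171875, 122.55154418945312), 89.90409851074219) [0.00321524 0.00420507 0.00526262]
4014 ((550.9610595703125, 173.85867309570312), (81.66520690917969, 81.5932846069336), 0.7468665242195129) [0.01687986 0.01986863 0.02158568]
```

View pics/w7.png

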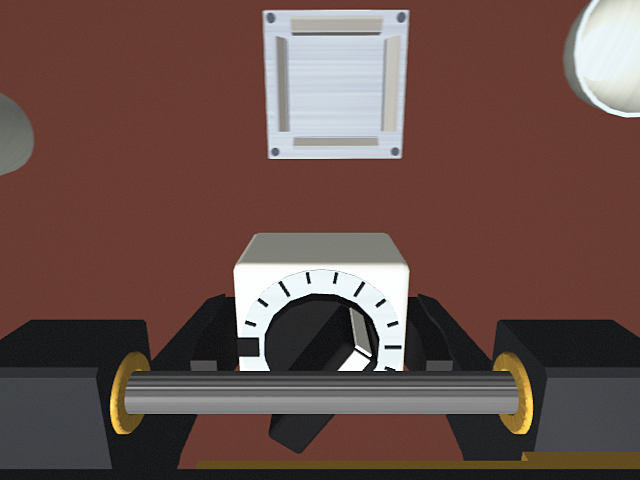

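The holder is centred at (0.551, 0.174), yaw 0.75°; the wall square of 81.6 mm at 20 mm height looks plausible. The timer is held upright in the fingers with its pointer to the lower right. I'll measure its offset in the hand from the same picture.

```bash
python3 -c "
from h import *
D=np.load('w7.npy');T=np.load('w7_T.npy');im=cv2.imread('pics/w7.png');K,_=cam('wrist');P=cloud(K,T,D)
m=(D>0)&(im.min(2)>110)&(P[...,2]>.135)&(P[...,2]<.2)&(P[...,0]<.5)&(abs(P[...,1]-.178)<.036);m[358:]=0
p=P[m];print(len(p),p.min(0),p.max(0),np.histogram(p[:,2],np.arange(.13,.2,.005)))
t=p[p[:,2]>np.percentile(p[:,2],60)-.003];print(np.percentile(t,[1,50,99],axis=0))
f=p[p[:,0]>p[:,0].max()-.004];c=np.polyfit(f[:,1],f[:,0],1);print(np.degrees(-np.arctan(c[0])),np.polyval(c,.178))
A=np.c_[t[:,:2],np.ones(len(t))];print('tilt',np.linalg.lstsq(A,t[:,2],rcond=None)[0])
s=r.get_state();print(s['tool_pos'],s['clock'])
"
```

```text
13899 [0.44383345 0.15178709 0.13500338] [0.48109721 0.2138769  0.19999756] (array([   0,  397,  443,  470,  522,  577,  642,  692, 2596, 7222,   52,
         82,   97,  107]), array([0.13 , 0.135, 0.14 , 0.145, 0.15 , 0.155, 0.16 , 0.165, 0.17 ,
       0.175, 0.18 , 0.185, 0.19 , 0.195, 0.2  ]))
[[0.4469215  0.15259863 0.17289058]
 [0.47118443 0.17815701 0.17576291]
 [0.48039866 0.21065287 0.19555198]]
0.3022085919157499 0.47991520074629473
tilt [-0.05613738 -0.01057819  0.20441241]
[0.45241472 0.17504537 0.11889715] 11.05
```

The arm was still settling during that picture, so I'll repeat it now that it's at rest.

```bash
cat > rel.py <<'E'
from h import *
s=r.get_state();print(s['tool_pos'],s['opening'],s['finger_force'])
K,T=cam('wrist');im,D=eyes.snapshot('wrist');P=cloud(K,T,D);t0=s['tool_pos']
m=(D>0)&(im.min(2)>110)&(P[...,2]>.165)&(P[...,2]<.180)&(abs(P[...,0]-t0[0])<.045)&(abs(P[...,1]-t0[1])<.040);m[358:]=0
n,l,st,_=cv2.connectedComponentsWithStats(m.astype(np.uint8));i=1+st[1:,4].argmax();p=P[l==i]
p=p[(p[:,2]>.172)]
print('timer top',len(p),np.percentile(p,[.5,50,99.5],axis=0).round(4).tolist())
A=np.c_[p[:,:2],np.ones(len(p))];print('tilt',np.linalg.lstsq(A,p[:,2],rcond=None)[0])
m=(D>0)&(P[...,2]>.016)&(P[...,2]<.026)&(abs(P[...,0]-.552)<.06)&(abs(P[...,1]-.175)<.06);print('walls',cv2.minAreaRect(P[m][:,:2].astype(np.float32)*1000))
print(r.get_state()['tool_pos'])
E
python3 rel.py
```

```text
[0.45241472 0.17504537 0.11889715] 0.6773817398151509 34.99970546923578
timer top 9430 [[0.4467, 0.1462, 0.1722], [0.4722, 0.1736, 0.1755], [0.4811, 0.205, 0.1774]]
tilt [-0.04356972  0.00047614  0.19576491]
walls ((551.1007690429688, 173.91876220703125), (81.66638946533203, 81.54147338867188), 0.6800117492675781)
[0.45250025 0.17502308 0.11890081]
```

At rest, the holder is (0.5511, 0.1739) and the timer's centre is about (0.4495, 0.1755), tipped 2° forward in the grip. I need +101.5 mm in x and -1.6 mm in y.

```bash
python3 -m pendant '[{"claw":0,"dx":40,"dy":-1,"dz":0,"twist":0.008},{"claw":0,"dx":80,"dy":-1.6,"dz":-10,"twist":0.008},{"claw":0,"dx":101.5,"dy":-1.6,"dz":-30,"twist":0.008},{"claw":0,"dx":101.5,"dy":-1.6,"dz":-60,"twist":0.008},{"claw":0,"dx":101.5,"dy":-1.6,"dz":-90,"twist":0.008},{"claw":0,"dx":101.5,"dy":-1.6,"dz":-90,"twist":0.008},{"claw":0,"dx":101.5,"dy":-1.6,"dz":-90,"twist":0.008},{"claw":0,"dx":101.5,"dy":-1.6,"dz":-90,"twist":0.008}]'
python3 -m pendant '[{"claw":0,"dx":0,"dy":0,"dz":0,"twist":0},{"claw":0,"dx":0,"dy":0,"dz":0,"twist":0}]'
```

```text
clock: 11.9
tool_pos: [0.5551, 0.1752, 0.0304]
eef_rot: [1.0, 0.004, 0.001, -0.0]
contact_force: [0.6, 0.1, -2.4]
opening: 0.678
finger_force: 35.0
clock: 12.1
tool_pos: [0.5548, 0.1757, 0.0301]
eef_rot: [1.0, 0.004, 0.001, -0.0]
contact_force: [-0.1, -0.2, -2.7]
opening: 0.673
finger_force: 35.0
```

```bash
python3 -c "
from h import *
im,D=eyes.snapshot('scene');K,T=cam('scene');p=np.linalg.inv(T)@[.5511,.174,.05,1];u=K@p[:3]/p[2]
x,y=int(u[0]),int(u[1]);print(u);cv2.imwrite('pics/s2.png',cv2.resize(im[max(0,y-60):y+60,max(0,x-80):x+80],(640,480)))"
```

```text
[374.41293656 237.47229338   1.        ]
```

View pics/s2.png

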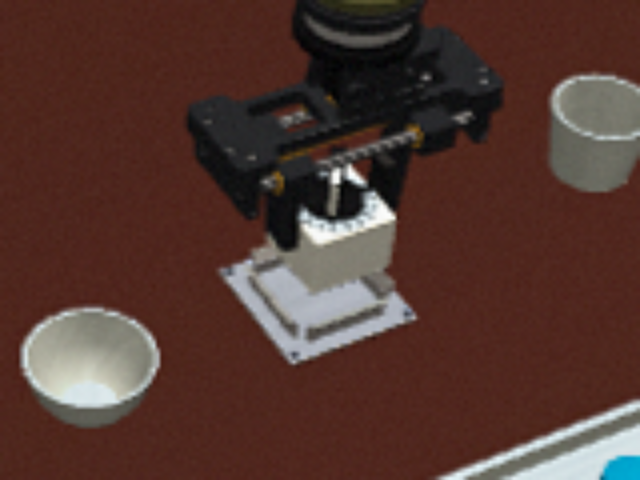

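Both approach views agree that the timer hangs square above the nest. The measured y is 2 mm off, so I'll correct that and lower.

```bash
python3 -m pendant '[{"claw":0,"dx":-0.8,"dy":-2,"dz":0,"twist":0},{"claw":0,"dx":-0.8,"dy":-2,"dz":-5,"twist":0},{"claw":0,"dx":-0.8,"dy":-2,"dz":-10,"twist":0},{"claw":0,"dx":-0.8,"dy":-2,"dz":-14,"twist":0},{"claw":0,"dx":-0.8,"dy":-2,"dz":-18,"twist":0},{"claw":0,"dx":-0.8,"dy":-2,"dz":-22,"twist":0},{"claw":0,"dx":-0.8,"dy":-2,"dz":-24,"twist":0},{"claw":0,"dx":-0.8,"dy":-2,"dz":-24,"twist":0}]'
python3 -m pendant '[{"claw":0,"dx":0,"dy":0,"dz":-2,"twist":0},{"claw":0,"dx":0,"dy":0,"dz":-4,"twist":0},{"claw":0,"dx":0,"dy":0,"dz":-6,"twist":0},{"claw":0,"dx":0,"dy":0,"dz":-8,"twist":0},{"claw":0,"dx":0,"dy":0,"dz":-8,"twist":0}]'
```

```text
clock: 12.95
tool_pos: [0.5529, 0.1734, 0.0044]
eef_rot: [1.0, 0.004, -0.0, 0.0]
contact_force: [0.2, -0.5, -2.0]
opening: 0.674
finger_force: 35.0
clock: 13.45
tool_pos: [0.553, 0.1734, -0.0035]
eef_rot: [1.0, 0.004, -0.0, 0.0]
contact_force: [0.8, 0.6, -2.4]
opening: 0.679
finger_force: 35.0
```

```bash
python3 -m pendant '[{"claw":0,"dx":0,"dy":0,"dz":-1.5,"twist":0},{"claw":0,"dx":0,"dy":0,"dz":-2.5,"twist":0},{"claw":0,"dx":0,"dy":0,"dz":-3.5,"twist":0},{"claw":0,"dx":0,"dy":0,"dz":-3.5,"twist":0}]'
```

```text
clock: 13.85
tool_pos: [0.5531, 0.1734, -0.0063]
eef_rot: [1.0, 0.004, 0.0, 0.0]
contact_force: [-1.0, -0.2, 2.0]
opening: 0.677
finger_force: 35.0
```

It's touching the plate. I'll press 1 mm more to seat it, release gently and rise.

```bash
python3 -m pendant '[{"claw":0,"dx":0,"dy":0,"dz":-1.5,"twist":0},{"claw":0,"dx":0,"dy":0,"dz":-1.5,"twist":0},{"claw":0.72,"dx":0,"dy":0,"dz":-1,"twist":0},{"claw":0.8,"dx":0,"dy":0,"dz":0,"twist":0},{"claw":1,"dx":0,"dy":0,"dz":0,"twist":0},{"claw":1,"dx":0,"dy":0,"dz":0,"twist":0},{"claw":1,"dx":0,"dy":0,"dz":0,"twist":0}]'
python3 -m pendant '[{"claw":1,"dx":0,"dy":0,"dz":20,"twist":0},{"claw":1,"dx":0,"dy":0,"dz":60,"twist":0},{"claw":1,"dx":0,"dy":0,"dz":100,"twist":0},{"claw":1,"dx":0,"dy":0,"dz":100,"twist":0},{"claw":1,"dx":0,"dy":0,"dz":100,"twist":0}]'
python3 look.py w8 .551 .174 .004; python3 -c "
from h import *
print(r.get_state()['q'].round(3))"
```

```text
clock: 14.55
tool_pos: [0.5531, 0.1734, -0.0069]
eef_rot: [1.0, 0.004, -0.0, 0.0]
contact_force: [0.0, -0.2, -0.4]
opening: 0.997
finger_force: 0.0
clock: 15.05
tool_pos: [0.5536, 0.1736, 0.094]
eef_rot: [1.0, 0.004, 0.001, -0.0]
contact_force: [0.3, 0.2, -0.4]
opening: 1.001
finger_force: 0.0
tcp [0.5527 0.1733 0.0929] yaw 0.0089 t 15.1
timer 0.9 321.79200000000003 241.58399999999997 [0.5493 0.1738 0.004 ]
knob_grip 0.62 322.30400000000003 277.91999999999996 [0.5496 0.1736 0.077 ]
5884 ((551.978271484375, 173.83636474609375), (59.868160247802734, 60.122291564941406), 0.5990520119667053) 0.05040539954087847
1817 ((552.1411743164062, 173.6663818359375), (12.446353912353516, 38.66144561767578), 54.32795715332031) 0.08100459270931629
[-0.404  0.779  0.036  1.808 -0.048  0.558 -1.9  ]
```

View pics/w8.png

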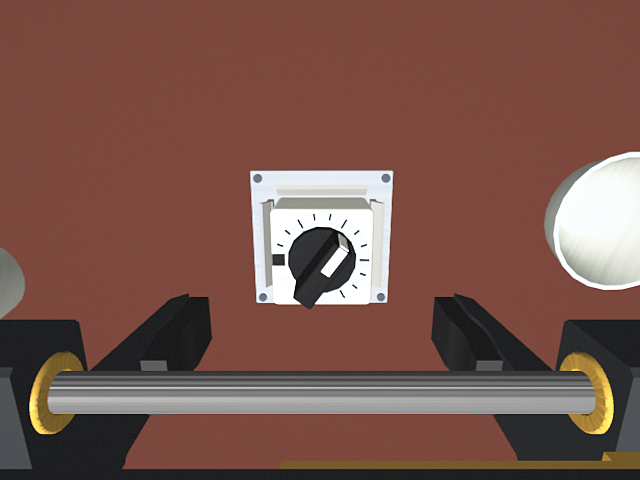

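The timer is seated: case top at 50.4 mm, centre (0.552, 0.1738), yaw 0.6°, zero mark at (278,260), bearing 90.6°. The pointer bearing is -35.7°, so the knob needs +126° (2.20 rad). There is enough wrist range, so I'll align to the bar first.

```bash
python3 -m pendant '[{"claw":0.5,"dx":-0.5,"dy":0.5,"dz":0,"twist":-0.14},{"claw":0.5,"dx":-0.5,"dy":0.5,"dz":0,"twist":-0.28},{"claw":0.5,"dx":-0.5,"dy":0.5,"dz":0,"twist":-0.42},{"claw":0.5,"dx":-0.5,"dy":0.5,"dz":-5,"twist":-0.56},{"claw":0.5,"dx":-0.5,"dy":0.5,"dz":-15,"twist":-0.63},{"claw":0.5,"dx":-0.5,"dy":0.5,"dz":-30,"twist":-0.63},{"claw":0.5,"dx":-0.5,"dy":0.5,"dz":-30,"twist":-0.63},{"claw":0.5,"dx":-0.5,"dy":0.5,"dz":-30,"twist":-0.63}]' 20
python3 look.py w9 .552 .174 .004; python3 -c "
from h import *
print(r.get_state()['q'].round(3))"
```

```text
clock: 16.05
tool_pos: [0.552, 0.1737, 0.0625]
eef_rot: [0.952, -0.306, -0.001, 0.001]
contact_force: [-0.8, -0.6, 0.8]
opening: 0.498
finger_force: 0.0
tcp [0.5526 0.1738 0.0631] yaw -0.6211 t 16.1
timer 0.84 322.88 245.08800000000002 [0.5529 0.172  0.004 ]
knob_grip 0.95 325.632 298.32000000000005 [0.5492 0.1736 0.077 ]
7538 ((551.8118896484375, 174.1338348388672), (60.01971435546875, 60.5793571472168), 0.514182984828949) 0.05043895942093017
2288 ((551.8865966796875, 173.68936157226562), (11.884074211120605, 39.62348175048828), 54.40837478637695) 0.08114933747912507
[-0.49   0.835  0.185  1.827 -0.285  0.505 -2.306]
```

```bash
python3 -m pendant '[{"claw":0.5,"dx":-0.5,"dy":0,"dz":-15,"twist":0},{"claw":0.5,"dx":-0.5,"dy":0,"dz":-30,"twist":0},{"claw":0.5,"dx":-0.5,"dy":0,"dz":-39,"twist":0},{"claw":0.5,"dx":-0.5,"dy":0,"dz":-39,"twist":0},{"claw":0,"dx":-0.5,"dy":0,"dz":-39,"twist":0},{"claw":0,"dx":-0.5,"dy":0,"dz":-39,"twist":0},{"claw":0,"dx":-0.5,"dy":0,"dz":-39,"twist":0},{"claw":0,"dx":-0.5,"dy":0,"dz":-39,"twist":0}]'
python3 -m pendant '[{"claw":0,"dx":0,"dy":0,"dz":0,"twist":0},{"claw":0,"dx":0,"dy":0,"dz":0,"twist":0}]'
```

```text
clock: 17.05
tool_pos: [0.5524, 0.174, 0.0247]
eef_rot: [0.952, -0.306, 0.0, -0.0]
contact_force: [0.4, -0.4, 0.2]
opening: 0.161
finger_force: 0.0
clock: 17.25
tool_pos: [0.5522, 0.1737, 0.0245]
eef_rot: [0.952, -0.306, 0.0, 0.0]
contact_force: [-0.5, -0.3, 2.0]
opening: 0.136
finger_force: 20.0
```

The knob is gripped: 12 mm wide at 20 N. Now to turn it anticlockwise.

```bash
python3 -m pendant '[{"claw":0,"dx":0,"dy":0,"dz":0,"twist":0.1},{"claw":0,"dx":0,"dy":0,"dz":0,"twist":0.23},{"claw":0,"dx":0,"dy":0,"dz":0,"twist":0.36},{"claw":0,"dx":0,"dy":0,"dz":0,"twist":0.49},{"claw":0,"dx":0,"dy":0,"dz":0,"twist":0.62},{"claw":0,"dx":0,"dy":0,"dz":0,"twist":0.75},{"claw":0,"dx":0,"dy":0,"dz":0,"twist":0.88},{"claw":0,"dx":0,"dy":0,"dz":0,"twist":1.0}]'
python3 -c "
from h import *
s=r.get_state();print(s['moment'].round(3),s['q'].round(3))"
python3 -m pendant '[{"claw":0,"dx":0,"dy":0,"dz":0,"twist":0.13},{"claw":0,"dx":0,"dy":0,"dz":0,"twist":0.26},{"claw":0,"dx":0,"dy":0,"dz":0,"twist":0.39},{"claw":0,"dx":0,"dy":0,"dz":0,"twist":0.52},{"claw":0,"dx":0,"dy":0,"dz":0,"twist":0.65},{"claw":0,"dx":0,"dy":0,"dz":0,"twist":0.78},{"claw":0,"dx":0,"dy":0,"dz":0,"twist":0.9},{"claw":0,"dx":0,"dy":0,"dz":0,"twist":1.0}]'
python3 -c "
from h import *
s=r.get_state();x=R.from_quat(s['eef_rot']).as_matrix();print(np.degrees(np.arctan2(x[1,0],x[0,0])),s['moment'].round(3),s['q'].round(3))"
```

```text
clock: 18.05
tool_pos: [0.5524, 0.1738, 0.0246]
eef_rot: [0.982, 0.191, 0.0, 0.0]
contact_force: [0.7, -0.1, 0.9]
opening: 0.137
finger_force: 20.0
[-0.007  0.079 -0.058] [-0.348  0.886 -0.063  1.833  0.119  0.426 -1.684]
clock: 18.85
tool_pos: [0.5525, 0.1738, 0.0246]
eef_rot: [0.77, 0.638, 0.0, 0.0]
contact_force: [0.3, 0.0, 1.0]
opening: 0.133
finger_force: 20.0
79.23211525510214 [-0.063  0.045 -0.022] [-0.212  0.898 -0.3    1.826  0.51   0.494 -1.048]
```

```bash
cat > m.py <<'E'
from h import *
s=r.get_state();x=R.from_quat(s['eef_rot']).as_matrix();print(np.degrees(np.arctan2(x[1,0],x[0,0])),s['moment'].round(3))
E
python3 -m pendant '[{"claw":0,"dx":0,"dy":0,"dz":0,"twist":0.08},{"claw":0,"dx":0,"dy":0,"dz":0,"twist":0.16},{"claw":0,"dx":0,"dy":0,"dz":0,"twist":0.2},{"claw":0,"dx":0,"dy":0,"dz":0,"twist":0.2}]'>/dev/null; python3 m.py
python3 -m pendant '[{"claw":0,"dx":0,"dy":0,"dz":0,"twist":0.03},{"claw":0,"dx":0,"dy":0,"dz":0,"twist":0.05},{"claw":0,"dx":0,"dy":0,"dz":0,"twist":0.05}]'>/dev/null; python3 m.py
python3 -m pendant '[{"claw":0,"dx":0,"dy":0,"dz":0,"twist":0.03},{"claw":0,"dx":0,"dy":0,"dz":0,"twist":0.05},{"claw":0,"dx":0,"dy":0,"dz":0,"twist":0.05}]'; python3 m.py
```

```text
90.4283794234644 [-0.147  0.013  0.052]
93.34116841042879 [-0.261 -0.078 -0.067]
clock: 19.85
tool_pos: [0.5518, 0.1735, 0.0245]
eef_rot: [0.668, 0.744, -0.0, -0.0]
contact_force: [-1.0, -0.7, 6.2]
opening: 0.137
finger_force: 20.0
96.20705143697899 [-0.314  0.133 -0.3  ]
```

The moment has reached -0.3 N·m, well above the 0.05 friction, so it's likely at the stop. One more small push to confirm, then release and look.

```bash
python3 -m pendant '[{"claw":0,"dx":0,"dy":0,"dz":0,"twist":0.03},{"claw":0,"dx":0,"dy":0,"dz":0,"twist":0.03}]'; python3 m.py
python3 -m pendant '[{"claw":0,"dx":0,"dy":0,"dz":0,"twist":-0.03},{"claw":0.25,"dx":0,"dy":0,"dz":0,"twist":-0.03},{"claw":0.5,"dx":0,"dy":0,"dz":0,"twist":-0.03},{"claw":0.6,"dx":0,"dy":0,"dz":0,"twist":-0.03},{"claw":0.6,"dx":0,"dy":0,"dz":0,"twist":-0.03},{"claw":0.6,"dx":0,"dy":0,"dz":40,"twist":-0.03},{"claw":0.6,"dx":0,"dy":0,"dz":70,"twist":-0.03},{"claw":0.6,"dx":0,"dy":0,"dz":70,"twist":-0.03}]'
python3 look.py w10 .552 .174 .004
```

```text
clock: 20.05
tool_pos: [0.5515, 0.1735, 0.0245]
eef_rot: [0.657, 0.754, -0.001, -0.0]
contact_force: [-1.6, -1.0, 5.9]
opening: 0.136
finger_force: 20.0
97.91110050153222 [-0.372  0.296 -0.437]
clock: 20.85
tool_pos: [0.5547, 0.1755, 0.0978]
eef_rot: [0.668, 0.744, 0.003, 0.001]
contact_force: [0.2, -0.1, 0.6]
opening: 0.601
finger_force: 0.0
tcp [0.5535 0.1746 0.0959] yaw 1.6788 t 20.9
timer 0.95 317.504 238.176 [0.5528 0.1734 0.004 ]
knob_grip 0.56 316.288 273.888 [0.5523 0.173  0.077 ]
5830 ((551.3832397460938, 174.45602416992188), (60.05753707885742, 59.66497802734375), 5.640876770019531) 0.05034336433491171
1595 ((551.3863525390625, 174.70440673828125), (11.732222557067871, 38.510841369628906), 5.72654914855957) 0.08109308032769971
```

View pics/w10.png

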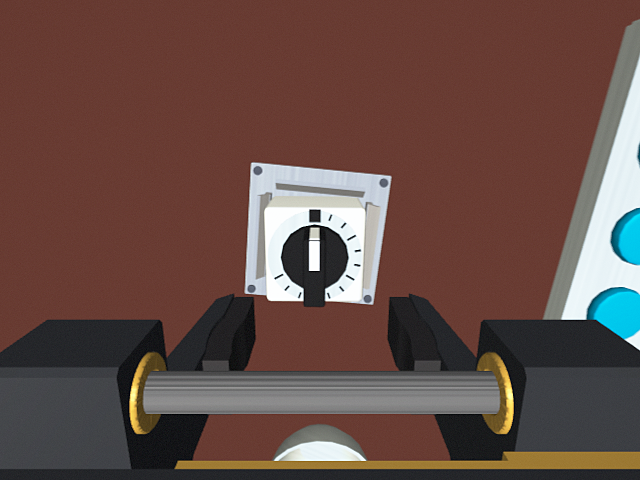

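The pointer at (314,250) is on the zero mark at (315,216). The bar and case agree to 0.1°, and the case is flat in the nest with its top at 50.3 mm. The gripper is clear of everything, so I'll hand in.

```bash
python3 -c "
from plant import r
print(r.finish_job())"
```

```text
the job is handed in; nothing more can be done
None
```

The timer stands upright in its holder with the knob turned back to its zero stop and released, and the job is handed in at about 21 s. My first grip attempt closed on the knob and spun the loose timer on the worktop, with no change to its setting. The bowl, mould and jar were never touched.

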